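Draw the waffle spatula out of its covered box

ROBOT

A 6-joint arm with a two-finger parallel gripper is mounted at the origin on a cart in front of the work surface, level with it; the furniture and walls round the work are solid. World frame = base frame: x ahead of the robot, y to its left, z up, the work surface at z = 0. Lengths are in m, angles in rad, forces in N, time in s.
With the tool pointing down it reaches from about 0.35 to 0.775 m from the base axis. Payload 5.5 kg.
Tool frame: the origin (TCP) lies on the front face of the gripper's body, between the roots of the fingers; the fingertips stand 73 mm ahead of it and the grasp point (between the pads) lies 54 mm ahead of it (robot.nose_length is the distance from the TCP to the fingertips, in m); z points along the fingers, y is the line along which they close (so a half turn about z gives the same grasp; the last joint's range is limited). The gripper opens to 85 mm and grips with 20 to 120 N. Pads are 22 mm wide; open, the fingers measure 114 mm over their backs; the gripper's body (76 mm by 85 mm) begins 54 mm behind the grasp point. The pads swing forward as they close: fully open they stand 13 mm farther back than shut.
Start: joints at [1.142, 0.313, 0.046, 1.304, 0, 1.431], TCP at [0.164, 0.551, 0.304] pointing down, gripper open.
Joint ranges: [-2.76, 2.76], [-0.86, 1.69], [-1.03, 1.26], [-2.2, 2.34], [-1.47, 1.5], [-3.14, 3.14]. Speed limits (rad/s): [2.57, 2.57, 3.14, 3.14, 3.14, 3.14].

INTERFACE

Orientations are given as a unit quaternion [x, y, z, w].
In Python, from station import sense, eyes, job_done, robot gives the robot as it stands. The module is installed in compiled form; this text tells all that it offers.
- The arm moves only by the shell command python3 -m handwheel 'ROWS' [FORCE]. ROWS is JSON, a list that holds one entry, the list of rows, each a list of 5 numbers: the shift along the tool's x, y, z in cm, then the turn about the tool's z in rad, then the finger opening in cm, from 0 to 8.54. A call has 1 to 10 rows; each row shifts and turns the commanded pose from where the row before left it, along the tool's axes as they then stand; what a row does not reach is not made up. A row lasts 1/8 s, in which the tool goes at most 62.5 mm and 10.7 degrees, less where a joint would pass 70% of its speed; a pose out of reach is approached as far as the arm can. A call is refused whole if a number of a shift passes 6.25 or a number of a turn 0.188, either way. A call with a gripper value outside its range is refused whole. The fingers move at their own pace and stop on an object; FORCE is the grip in N (left out, the last holds). Time passes only in rows, so rows that do not move let the fingers close. It gives the time, the measured TCP pose, the force, the opening and the grip force at its end, in the units of the state.
- sense(): the state, without advancing time (a new reading comes with each control period).
- eyes.capture(name): name is "scene" or "top"; returns a dict with "color" (420x560x3 uint8, red, green, blue), "fovy" (degrees; the focal length in pixels is half the picture's height over the tangent of half this angle, whatever the lens; pixels are square), "cx", "cy" (the principal point, pixels), "k1" (the pictures are not rectified: a ray, as slopes to the right and down, at radius r is drawn at 1 + k1 r^2 times it, then the intrinsics apply), "view" (4x4, takes a point from world to camera coordinates). Camera axes: x right, y down, z forward; pixel columns grow to the right and rows downward; lengths in m; the calibration is good to about 2 mm. A picture is of the moment at which its call begins. There is no depth.
- job_done(): hands the job in; it is judged then, once.
The state is a dict: "t": time; "q": joint angles; "qd": joint speeds; "tau": joint torques, N m; "ee_pos": TCP position; "orientation": TCP orientation; "ft_force": force on the tool from outside, world axes, zero at the start; "wrist_torque": the same for the moment, N m; "grip_width": opening from 0.0 (shut) to 1.0 (fully open); "grasp_force": force on a finger pad.
Only numpy, scipy, OpenCV 4.12 (cv2) and the standard library are available. Lean on these libraries where they do the work, as an engineer would, in place of code of your own. Each camera call takes 0.05 s, during which the arm holds its last target. There are 200 camera calls.

TASK

Somebody is waiting for the waffle spatula, which lies in the steel box under its clear cover: slide the cover (the one with the black knob) fully open and leave it open, take the spatula by the handle that shows in the opening, tilt the handle end up and draw the spatula out slantwise from under the fixed clear hood, without prying against the hood, which would crack. Finish while holding the spatula still in the gripper, lifted so that its whole length is well clear above the level of the box. Leave the jar, the mug and the jam tubs where they stand.

Things in the scene. Friction and masses are not known exactly. Their poses are not given: they have to be found in the camera images.
- utensil_box: Steel box fixed to the table, outside 158 x 291 mm, long side along its own y, runners on the long sides up to 77 mm high. Origin on the table, midway across. Inside: x from -73 to +73 mm, y from -130 to +155 mm, floor 16 mm and wall tops 66 mm above the table. The half at y < 0 is roofed by the fixed clear hood, the half at y > 0 is shut by a sliding cover.
- hood: Clear plastic hood, 3 mm thick, fixed over the half of the box at its own y < 0; origin at the middle of its straight white-trimmed edge (the box's y = 0), on its underside, 66 mm above the table; same axes as the box. It cracks if pried hard.
- opening (a point): Centre of the box's opening (y = 0 to +155 mm of the box, 146 mm wide, shut by the sliding cover), 66 mm above the table; same axes as the box.
- cover (a joint): Clear sliding cover, 159 mm long, over the box's opening, in m: 0 = shut, 0.150 = fully open, with a stop at each end. It opens toward the box's -y, sliding above the hood against about 1.2 N of friction, and stays where it is left. Upper face 74.5 mm above the table.
- cover_knob (a point): Black round knob on the sliding cover; the point is on its axis, inside its head, 90.5 mm above the table, 16 mm above the cover. Its head is 24 mm across and reaches 12 mm above the point; the stem is 16 mm across at 10 mm below it. Moves with the cover.
- spatula_center (a point): Middle of the waffle spatula, which lies flat in the box: 250 mm long (own y), about 0.09 kg. Wooden handle from y = 0 to +125 mm, 22 mm wide (x), 14 mm thick (z; point half-way up), in the opening; steel neck; red blade 62 mm wide, 4 mm thick, y = -43 to -125 mm, under the hood. Grasp across the handle at y = +40 to +100 mm. It comes out handle end up, tilted 12 to 18 degrees at first.
- spatula_handle (a point): End of the spatula's handle, 124 mm along its own +y from the middle; it lies in the box's opening.
- spatula_blade (a point): Front edge of the spatula's red blade, 124 mm along its own -y from the middle; it lies under the fixed hood.
- honey_jar: Honey jar with dark lid, 65 mm across, 86 mm high, origin under its centre. To be left alone.
- mug: Blue and white mug, 78 mm across, 92 mm high, origin on its underside. To be left alone.
- jam_red: Red portion tub of jam, 37 x 50 x 16 mm, origin under its centre. To be left alone.
- jam_purple: Purple portion tub of jam, 37 x 50 x 16 mm, origin under its centre. To be left alone.

How it is judged:
On the way, in this order (a step that is already met when the one before it is completed fails the run):
1. the cover is slid fully open, the spatula still lying in the box (value of joint cover above 0.14 m and height (world z) of spatula_center below 0.035 m), for 0.2 s.
2. the spatula passes slantwise through the opening: handle end out above the rim and higher than the blade, whose front edge is still under the hood (height (world z) of spatula_handle above 0.076 m and height (world z) of spatula_blade below 0.066 m and y of spatula_blade in the frame of utensil_box below 0 m), for 0.05 s.
At the end, for the whole second after the job is handed in: The gripper holds the spatula at rest (under 0.03 m/s, gripped with more than 2 N), both of its ends more than 120 mm above the table (40 mm above the box's runners), touching nothing of the box; the cover is still at least 130 mm open (height (world z) of each of spatula_handle, spatula_blade above 0.12 m and contact force between the fingers and spatula above 2 N and contact force between spatula and utensil_box below 0.1 N and linear speed of spatula below 0.03 m/s and value of joint cover above 0.13 m); the arm keeps its last pose, push and grip.
It fails at once if the spatula is pried against the clear hood (more than 30 N) (contact force between spatula and hood above 30 N).
It fails at once if the jar, the mug or a jam tub is moved by more than 30 mm (distance of any of honey_jar, mug, jam_red, jam_purple from where it was at the start of the episode above 0.03 m).
It also fails if it takes over 51 s, if anything falls off the work surface, if the arm or the gripper's body presses on something with over 40 N, if the wrist force passes 120 N, or if a joint passes its speed limit or range.

## Working session

There is one attempt and no reset: what is moved stays moved. The work goes in short steps, Python scripts to look and compute and a shell command to move; the robot and the scene stay as the last step left them, time stands still between calls to the robot, and variables do not carry over. Pictures are saved under pics/ and viewed, at most 10 in all, crops included, and the job is handed in when it is done.

```bash
mkdir -p pics
cat > h.py <<'E'
import numpy as np, cv2
from station import sense, eyes, job_done, robot
def cap(n,f=None):
    c=eyes.capture(n)
    if f: cv2.imwrite('pics/'+f,c['color'][:,:,::-1])
    return c
def K(c):
    h=c['color'].shape[0]; f=h/2/np.tan(np.radians(c['fovy'])/2)
    return np.array([[f,0,c['cx']],[0,f,c['cy']],[0,0,1.]]),np.array([c['k1'],0,0,0.])
def ray(c,px,z):
    k,d=K(c); u=cv2.undistortPoints(np.array([[px]],float),k,d)[0,0]
    V=np.array(c['view']); R=V[:3,:3]; o=-R.T@V[:3,3]; r=R.T@np.array([u[0],u[1],1])
    return o+r*(z-o[2])/r[2]
def proj(c,p):
    k,d=K(c); V=np.array(c['view']); return cv2.projectPoints(np.array([p],float),cv2.Rodrigues(V[:3,:3])[0],V[:3,3],k,d)[0][0,0]
E
python3 - <<'E'
from h import *
for n in ('scene','top'):
    c=cap(n,n+'0.png'); V=np.array(c['view']); print(n,c['fovy'],c['k1'],-V[:3,:3].T@V[:3,3])
s=sense(); print(s['ee_pos'],s['orientation'],s['t'])
E
```

```text
scene 47.40443705537249 0.03520303963274927 [-0.18487837 -0.76839868  0.76494748]
top 52.93250354252321 -0.08250812728248354 [0.32791994 0.06305132 1.20820301]
[0.16363383 0.55088512 0.30309803] [ 1.43893799e-01  9.89592802e-01 -7.78186440e-04 -2.34137432e-04] 0.1
```

View pics/top0.png

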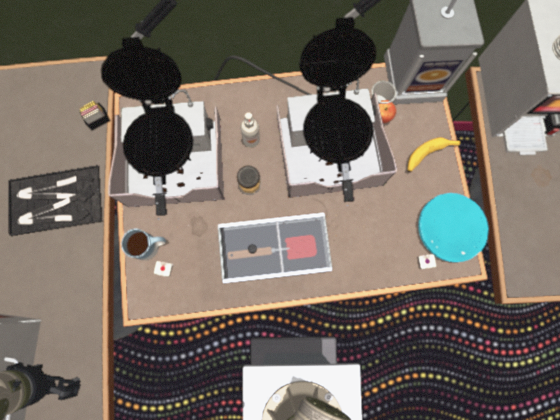

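View pics/scene0.png

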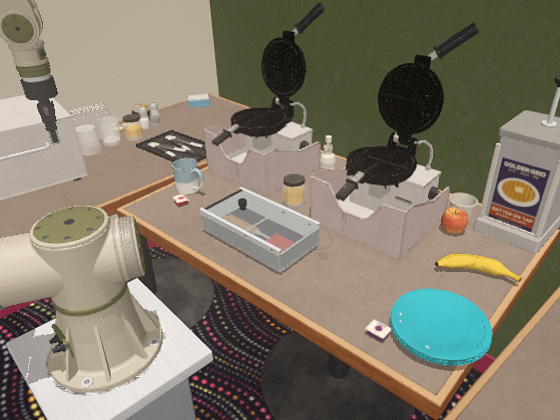

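Top view: box spans columns 218–331, rows 214–282; knob is at (252,249), handle to its left end near (229,254), red blade to its right end near (315,246), trim edge near (281,248). The mug and jar stand on the far and left sides.

Run:
```python
from h import *
c=cap('top'); im=c['color']; hsv=cv2.cvtColor(im,cv2.COLOR_RGB2HSV)
roi=np.zeros(im.shape[:2],bool); roi[210:286,214:335]=1
red=roi&((hsv[...,0]<8)|(hsv[...,0]>172))&(hsv[...,1]>90)&(hsv[...,2]>110)
ys,xs=np.nonzero(red); print('red',len(xs),xs.min(),xs.max(),ys.min(),ys.max()); 
r=cv2.minAreaRect(np.c_[xs,ys].astype(np.float32)); print(r)
blk=roi&(im.max(2)<55); n,l,st,ce=cv2.connectedComponentsWithStats(blk.astype(np.uint8)); 
for i in range(1,n): 
    if st[i,4]>15: print('blk',st[i],ce[i], ray(c,ce[i],.102))
print('blade ctr',ray(c,r[0],.023))
cr=cv2.resize(im[205:290,210:340],None,fx=6,fy=6,interpolation=cv2.INTER_CUBIC); cv2.imwrite('pics/crop0.png',cr[:,:,::-1])
s=cap('scene'); im=s['color']
blk=(im.max(2)<60); blk[:190]=0; blk[220:]=0; blk[:,:225]=0; blk[:,255:]=0
ys,xs=np.nonzero(blk); print('scene knob',xs.mean(),ys.mean(),len(xs),xs.min(),xs.max(),ys.min(),ys.max(),ray(s,(xs.mean(),ys.mean()),.093))
```

```text
red 517 286 315 236 258
((300.53997802734375, 246.2799835205078), (20.223255157470703, 27.577165603637695), 81.8698959350586)
blade ctr [ 0.47269534 -0.00259894  0.023     ]
scene knob 241.3684210526316 202.78947368421052 38 230 245 190 208 [0.4617405 0.1316591 0.093    ]
```

View pics/crop0.png

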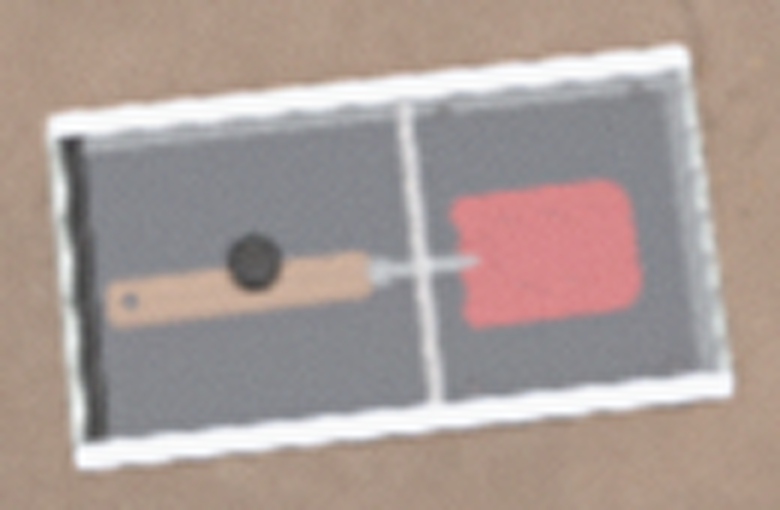

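The crop shows (6x, offset 210,205) the knob at (255,262), the handle end at (109,306), the handle/neck joint at (368,275), and the runner corners at (50,120), (688,48), (732,393) and (80,465).

```bash
cat >> h.py <<'E'
def pos(target,yaw=None):
    from scipy.spatial.transform import Rotation as Ro
    s=sense(); R=Ro.from_quat(s['orientation']).as_matrix()
    d=R.T@(np.array(target)-np.array(s['ee_pos']))*100
    print('tool shift cm',d.round(2),'tool y angle',np.degrees(np.arctan2(R[1,1],R[0,1])).round(1),'ee',np.round(s['ee_pos'],4))
E
python3 - <<'E'
from h import *
c=cap('top')
P=lambda x,y,z: ray(c,(210+x/6-.42,205+y/6-.42),z)
L=[P(*a,.077) for a in((50,120),(688,48),(732,393),(80,465))]
for l in L: print(l.round(4))
long=(L[0]+L[3]-L[1]-L[2])/2; w=L[0]-L[3]; print('len',np.linalg.norm(long),np.linalg.norm(w),'ang y',np.degrees(np.arctan2(long[1],long[0])))
print('mid',np.mean(L,0)); t=(P(405,110,.067)+P(437,400,.067))/2; print('trim mid',t)
k=P(255,262,.102); print('knob',k)
e=P(109,306,.030); n=P(368,275,.030); print('handle',e,n,np.linalg.norm(e-n),'ang',np.degrees(np.arctan2((e-n)[1],(e-n)[0])))
b=P(638,247,.022); print('blade front',b, np.linalg.norm(e-b),np.degrees(np.arctan2((e-b)[1],(e-b)[0])))
u=long/np.linalg.norm(long)
for p in(k,e,b): print('box y,', (p-t)@u)
# knob push start: 45mm behind knob, TCP height
pos(k+u*0.045+np.array([0,0,.165-k[2]]))
E
```

```text
[0.5271 0.2242 0.077 ]
[ 0.5581 -0.0664  0.077 ]
[ 0.4016 -0.0812  0.077 ]
[0.3724 0.2078 0.077 ]
len 0.2913732163479827 0.15560084105781316 ang y 95.92224875786206
mid [0.46480868 0.07108842 0.077     ]
trim mid [0.46637917 0.05640197 0.067     ]
knob [0.45892159 0.12929722 0.102     ]
handle [0.44736757 0.20152403 0.03      ] [0.46095685 0.08089861 0.03      ] 0.1213884610052129 ang 96.42765846654315
blade front [ 0.47391167 -0.04614395  0.022     ] 0.24921480219463021 96.11738786531292
box y, 0.07327566394957112
box y, 0.14630911234271946
box y, -0.1027758088173617
tool shift cm [-38.59 -27.85  13.87] tool y angle 73.5 ee [0.1637 0.551  0.3035]
```

```bash
python3 -m handwheel '[[[-4.8,-3.5,0,0,0],[-4.8,-3.5,0,0,0],[-4.8,-3.5,0,0,0],[-4.8,-3.5,0,0,0],[-4.8,-3.5,0,0,0],[-4.8,-3.5,0,0,0],[-4.8,-3.5,0,0,0],[-4.8,-3.5,0,0,0],[0,0,0,0.18,0],[0,0,0,0.18,0]]]' 
python3 -m handwheel '[[[0,0,0,0.18,0],[0,0,0,0.18,0],[0,0,0,0.18,0],[0,0,0,0.18,0],[0,0,0,0.1,0],[0,0,0,0,0]]]'
python3 - <<'E'
from h import *
u=np.array([np.cos(np.radians(96)),np.sin(np.radians(96)),0]); k=np.array([.4589,.1293,0])
pos(k+u*0.045+[0,0,.163]); s=sense(); print(s['t'],s['grip_width'],s['ft_force'],s['q'],robot.nose_length)
E
```

```text
t: 1.5
ee_pos: [0.4527, 0.1723, 0.3037]
orientation: [0.323, 0.946, -0.0, -0.0]
ft_force: [-0.2, -0.2, -0.0]
grip_width: 0.001
grasp_force: 0.0
t: 2.25
ee_pos: [0.4521, 0.1734, 0.3038]
orientation: [0.67, 0.743, -0.0, -0.0]
ft_force: [0.1, -0.3, -0.1]
grip_width: 0.004
grasp_force: 0.0
tool shift cm [ 0.04  0.22 14.08] tool y angle 5.9 ee [0.4521 0.1734 0.3038]
2.25 0.0035123230099941356 [ 0.07261024 -0.33696386 -0.12543658] [ 2.00318513e-01  1.37653393e-01 -1.79432410e-01  1.25380531e+00
  7.84109862e-05  1.66798486e+00] 0.0726
```

```bash
python3 -m handwheel '[[[0,0.1,5,0,0],[0,0.1,5,0,0],[0,0,4.1,0,0],[0,0,0,0,0],[-2,0,0,0,0],[-2,0,0,0,0],[-2,0,0,0,0],[-2,0,0,0,0],[-2,0,0,0,0],[-2,0,0,0,0]]]' 
python3 -m handwheel '[[[-1.5,0,0,0,0],[-1.5,0,0,0,0],[-1,0,0,0,0],[-0.5,0,0,0,0],[0,0,0,0,0]]]'
python3 - <<'E'
from h import *
c=cap('top','open.png'); cv2.imwrite('pics/open_c.png',cv2.resize(c['color'][200:295,200:345],None,fx=5,fy=5,interpolation=2)[:,:,::-1])
E
```

```text
t: 3.5
ee_pos: [0.4673, 0.054, 0.1651]
orientation: [0.67, 0.743, 0.001, 0.001]
ft_force: [-0.4, 2.1, -1.2]
grip_width: 0.002
grasp_force: 0.8
t: 4.12
ee_pos: [0.4708, 0.0092, 0.1628]
orientation: [0.67, 0.742, -0.0, -0.0]
ft_force: [0.1, -0.7, 0.1]
grip_width: -0.001
grasp_force: 0.0
```

View pics/open_c.png

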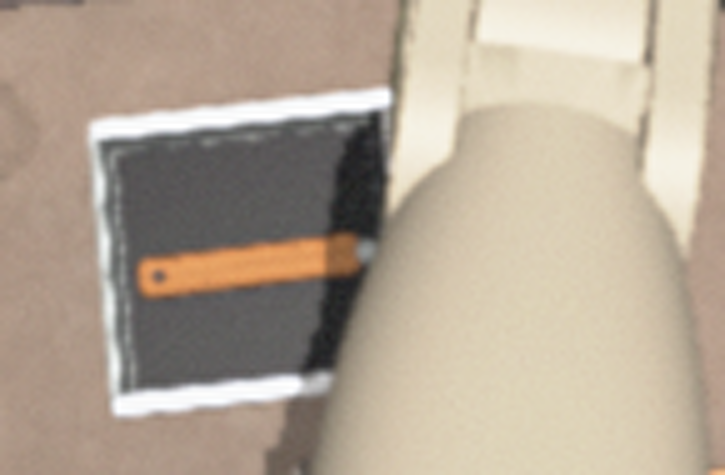

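The opening is clear. The handle is bare, with its end at crop (140,277). I'll push on to the stop with small steps.

```bash
for i in 1; do :; done; python3 -m handwheel '[[[-0.4,0,0,0,0],[-0.3,0,0,0,0],[0,0,0,0,0]]]'; python3 -m handwheel '[[[-0.3,0,0,0,0],[-0.2,0,0,0,0],[0,0,0,0,0]]]'
```

```text
t: 4.55
ee_pos: [0.4708, 0.0058, 0.1626]
orientation: [0.669, 0.743, 0.003, -0.003]
ft_force: [-1.0, 15.2, 3.0]
grip_width: 0.004
grasp_force: 7.1
t: 4.92
ee_pos: [0.4708, 0.0047, 0.1627]
orientation: [0.668, 0.744, 0.007, -0.007]
ft_force: [-0.6, 30.2, 6.5]
grip_width: -0.003
grasp_force: 15.2
```

Stopped against the end stop at 30 N. I'll back off, rise, open and go above the handle.

```bash
python3 -m handwheel '[[[1,0,0,0,0],[1,0,0,0,0],[0,0,-3,0,0],[4,0,-1,0,5],[5,0,0,0,5],[4,0,0,0,5],[1.4,0,0,0,5],[0,0,0,0,5],[0,0,0,0,5]]]' 20
python3 - <<'E'
from h import *
pos([.4510,.1687,.090]); s=sense(); print(s['grip_width'])
for n in('top','scene'):
    c=cap(n)
    print(n,proj(c,[.459+.149*.105,.1293-.149,.102]),proj(c,[.451,.1687,.03]))
    if n=='scene': cv2.imwrite('pics/s1.png',cv2.resize(c['color'][140:290,170:350],None,fx=4,fy=4,interpolation=2)[:,:,::-1])
E
```

```text
t: 6.05
ee_pos: [0.4556, 0.1598, 0.2028]
orientation: [0.671, 0.742, -0.0, 0.0]
ft_force: [-0.0, -0.6, -0.6]
grip_width: 0.588
grasp_force: 0.0
tool shift cm [ 0.94 -0.37 11.28] tool y angle 5.8 ee [0.4556 0.1598 0.2028]
0.588158564755365
top [308.58784247 241.82545237] [239.49986475 254.20451928]
scene [282.55346844 220.45755295] [231.71123415 218.40922406]
```

View pics/s1.png

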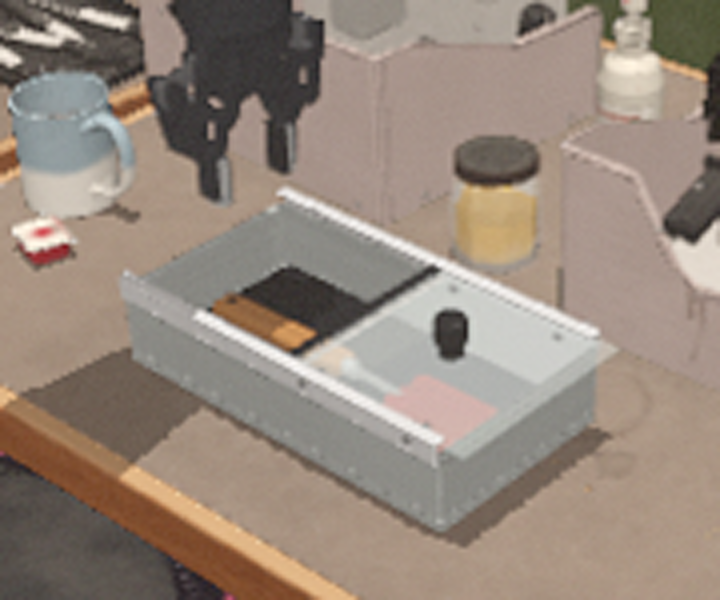

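The cover is fully open: the knob is at scene pixel (282,222), where I predicted it. The handle is bare at about (231,218). Next I descend and grip.

```bash
python3 -m handwheel '[[[0.9,-0.4,3,0,5],[0,0,3,0,5],[0,0,2.5,0,5],[0,0,1.5,0,5],[0,0,0.8,0,5],[0,0,0.4,0,5],[0,0,0,0,5]]]' 20; python3 -m handwheel '[[[0,0,0,0,0.5],[0,0,0,0,0.5],[0,0,0,0,0.5],[0,0,0,0,0.5],[0,0,0,0,0.5]]]' 20
```

```text
t: 7.02
ee_pos: [0.4509, 0.1693, 0.0912]
orientation: [0.67, 0.742, 0.0, 0.0]
ft_force: [0.6, -0.2, 0.1]
grip_width: 0.585
grasp_force: 0.0
t: 7.65
ee_pos: [0.4513, 0.1695, 0.0916]
orientation: [0.67, 0.742, 0.001, 0.0]
ft_force: [-0.6, -0.2, 6.6]
grip_width: 0.246
grasp_force: 20.2
```

```bash
python3 -m handwheel '[[[0,0,-0.8,0,0.5],[0,0,-0.8,0,0.5],[0,0,-0.8,0,0.5],[0,0,-0.8,0,0.5],[0,0,0,0,0.5]]]' 20
python3 - <<'E'
from h import *
c=cap('scene'); cv2.imwrite('pics/s2.png',cv2.resize(c['color'][140:290,170:350],None,fx=4,fy=4,interpolation=2)[:,:,::-1])
E
```

```text
t: 8.28
ee_pos: [0.4511, 0.1694, 0.1237]
orientation: [0.67, 0.742, 0.001, 0.0]
ft_force: [0.4, 0.8, -0.3]
grip_width: 0.251
grasp_force: 19.8
```

View pics/s2.png

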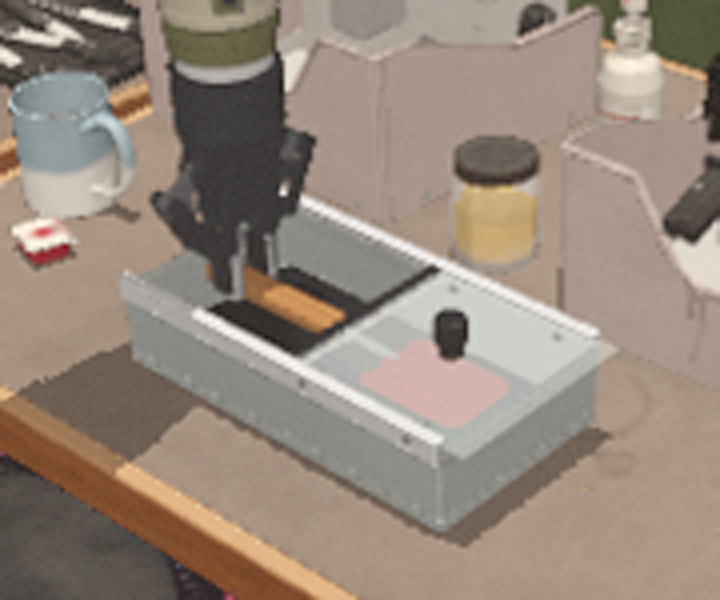

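Gripped, but it rises nearly level (the blade at crop (440,385) has also risen). I'll keep lifting in small steps and watch the force while the hood edge tilts it in the light grip.

```bash
python3 -m handwheel '[[[0,0,-0.4,0,0.5],[0,0,-0.3,0,0.5],[0,0,0,0,0.5]]]' 20;python3 -m handwheel '[[[0,0,-0.3,0,0.5],[0,0,-0.3,0,0.5],[0,0,0,0,0.5]]]' 20;python3 -m handwheel '[[[0,0,-0.3,0,0.5],[0,0,0,0,0.5]]]' 20
```

```text
t: 8.7
ee_pos: [0.4507, 0.1693, 0.1301]
orientation: [0.67, 0.742, 0.0, 0.0]
ft_force: [0.0, 0.1, -1.2]
grip_width: 0.25
grasp_force: 19.8
t: 9.07
ee_pos: [0.4506, 0.1693, 0.136]
orientation: [0.67, 0.742, 0.0, -0.0]
ft_force: [-0.2, -0.2, -2.4]
grip_width: 0.246
grasp_force: 20.1
t: 9.32
ee_pos: [0.4505, 0.1693, 0.139]
orientation: [0.67, 0.742, -0.0, -0.0]
ft_force: [-0.4, -0.7, -1.6]
grip_width: 0.246
grasp_force: 20.0
```

```bash
python3 -m handwheel '[[[0,0,-0.3,0,0.5],[0,0,-0.3,0,0.5],[0,0,0,0,0.5]]]' 20;python3 -m handwheel '[[[0,0,-0.3,0,0.5],[0,0,-0.3,0,0.5],[0,0,0,0,0.5]]]' 20;python3 -m handwheel '[[[0,0,-0.3,0,0.5],[0,0,-0.3,0,0.5],[0,0,0,0,0.5]]]' 20
python3 - <<'E'
from h import *
c=cap('scene'); cv2.imwrite('pics/s3.png',cv2.resize(c['color'][140:290,170:350],None,fx=4,fy=4,interpolation=2)[:,:,::-1])
E
```

```text
t: 9.7
ee_pos: [0.4506, 0.1694, 0.1452]
orientation: [0.67, 0.742, 0.0, 0.0]
ft_force: [-0.4, 0.4, -1.2]
grip_width: 0.247
grasp_force: 19.9
t: 10.07
ee_pos: [0.4507, 0.1694, 0.1512]
orientation: [0.67, 0.742, 0.0, 0.0]
ft_force: [-0.5, -0.2, -2.0]
grip_width: 0.252
grasp_force: 19.9
t: 10.45
ee_pos: [0.4507, 0.1694, 0.1572]
orientation: [0.67, 0.742, 0.0, 0.0]
ft_force: [-0.0, 0.1, -1.1]
grip_width: 0.252
grasp_force: 19.8
```

View pics/s3.png

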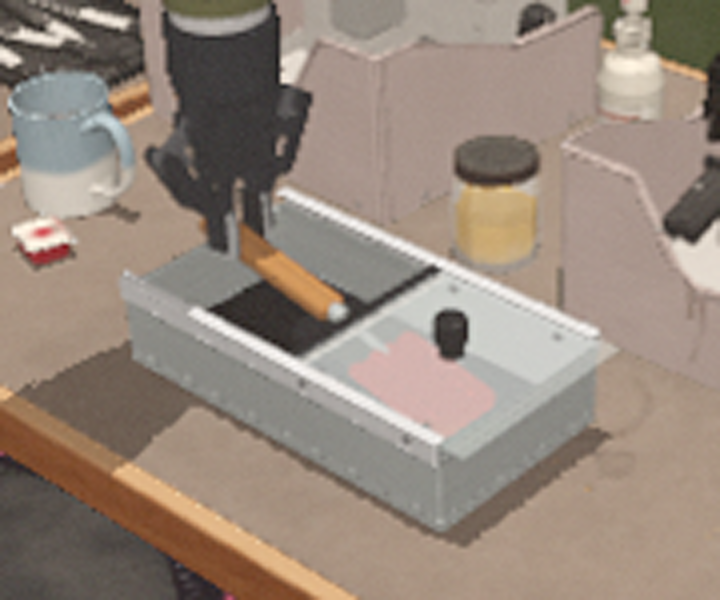

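It tilts as wanted: the handle end is up at crop (205,225), the blade is still under the hood at (425,385), and the force is only 1–2 N. Now I draw it along its own slant.

```bash
python3 -m handwheel '[[[0,0,-0.3,0,0.5],[0.7,0,-0.2,0,0.5],[1,0,-0.25,0,0.5],[1,0,-0.25,0,0.5],[0,0,0,0,0.5]]]' 20;python3 -m handwheel '[[[1,0,-0.25,0,0.5],[1,0,-0.25,0,0.5],[1,0,-0.25,0,0.5],[0,0,0,0,0.5]]]' 20
python3 - <<'E'
from h import *
c=cap('scene'); cv2.imwrite('pics/s4.png',cv2.resize(c['color'][140:290,170:350],None,fx=4,fy=4,interpolation=2)[:,:,::-1])
E
```

```text
t: 11.12
ee_pos: [0.4479, 0.1971, 0.1673]
orientation: [0.67, 0.743, 0.0, 0.0]
ft_force: [-0.2, -0.3, -1.0]
grip_width: 0.251
grasp_force: 19.9
t: 11.62
ee_pos: [0.4448, 0.2268, 0.1747]
orientation: [0.67, 0.743, 0.0, 0.0]
ft_force: [0.4, -0.3, -0.7]
grip_width: 0.254
grasp_force: 19.9
```

View pics/s4.png

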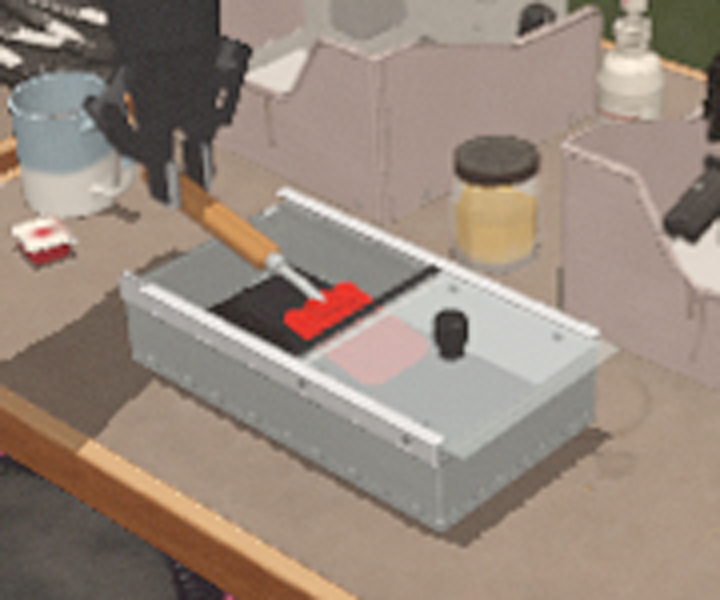

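Half of the blade is out, at crop (330,310), with the front still under the hood at (385,375) and nothing touching. I continue along the slant, then lift.

```bash
python3 -m handwheel '[[[1,0,-0.25,0,0.5],[1,0,-0.25,0,0.5],[1,0,-0.25,0,0.5],[1,0,-0.25,0,0.5],[1,0,-0.25,0,0.5],[1,0,-0.3,0,0.5],[0.5,0,-0.3,0,0.5],[0,0,0,0,0.5]]]' 20; python3 -m handwheel '[[[0,0,-1,0,0.5],[0,0,-1.5,0,0.5],[0,0,-2,0,0.5],[0,0,-2,0,0.5],[0,0,-2,0,0.5],[0,0,-2,0,0.5],[0,0,-2,0,0.5],[0,0,-1.5,0,0.5],[0,0,-1,0,0.5],[0,0,0,0,0.5]]]' 30
python3 - <<'E'
from h import *
c=cap('scene'); cv2.imwrite('pics/s5.png',cv2.resize(c['color'][80:290,120:350],None,fx=2.8,fy=2.8,interpolation=2)[:,:,::-1])
E
```

```text
t: 12.68
ee_pos: [0.4382, 0.2911, 0.1932]
orientation: [0.67, 0.742, 0.0, 0.0]
ft_force: [-0.1, -0.2, -0.7]
grip_width: 0.249
grasp_force: 19.9
t: 13.92
ee_pos: [0.4384, 0.2907, 0.3437]
orientation: [0.67, 0.742, 0.001, 0.0]
ft_force: [0.5, 0.1, -1.6]
grip_width: 0.243
grasp_force: 35.2
```

View pics/s5.png

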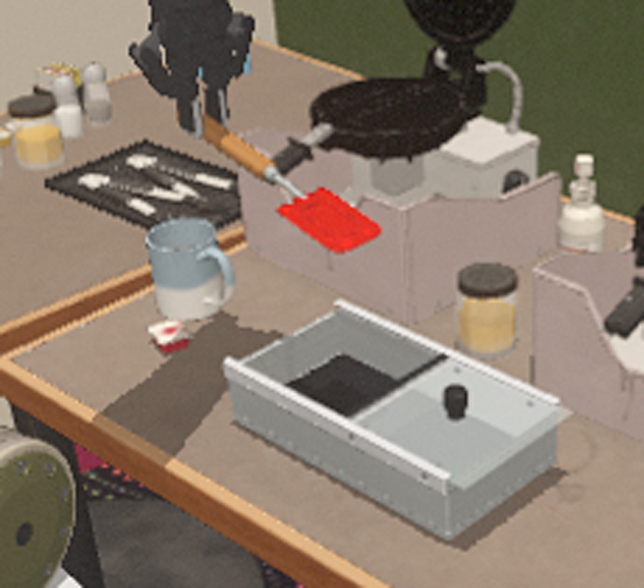

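The spatula is held clear, with the handle at crop (240,145) and the blade at (330,220), roughly 0.2 m up. The cover is still open, and the mug, jar and red tub look unmoved. I let it settle, then hand in.

```bash
python3 -m handwheel '[[[0,0,0,0,0.5],[0,0,0,0,0.5],[0,0,0,0,0.5],[0,0,0,0,0.5]]]' 40; python3 -c "
from station import job_done; print(job_done())"
```

```text
t: 14.48
ee_pos: [0.4381, 0.2906, 0.3427]
orientation: [0.67, 0.742, -0.0, -0.0]
ft_force: [0.3, -0.5, -0.8]
grip_width: 0.242
grasp_force: 41.3
the job is handed in; nothing more can be done
None
```

I slid the cover fully open, drew the spatula out slantwise with about 1–2 N on the wrist, and handed in at 14.5 s with it held still, its lower (blade) end an estimated 0.2 m above the table; the station gave no verdict back.

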